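# Show the marked egg-laying dish to the bench camera in the mirror lid

### The job

On the viewing station, first turn the lamp's dimmer knob so that its white pointer stands within the green mark of the set-point ring. Then take the mirror lid by its bar handle and raise it to the angle at which the bench camera, looking level into the mirror on the lid's underside, sees the yellow dot of the marked dish at mid-height of its picture. The lid falls shut by itself, so finish while still holding it steady at that angle; leave the dishes and everything else on the bench where they are.

Things in the scene. Friction and masses are not known exactly. Their poses are not given: they have to be found in the camera images.
- station: Viewing station, fixed to the bench: grey board 260 x 560 x 12 mm carrying a clear box, a dimmer housing and a camera on a stand. Origin on the bench surface under the board; its x axis points away from the robot at yaw 0, its y axis runs from the camera (at y = -200 mm) towards the lid's hinge (at y = +225 mm), z up. The clear box is 220 x 220 mm outside, centred at x 0, y 120 mm, walls 5 mm, rim 112 mm above the bench, inner floor 16 mm above the bench.
- hinge (a point): Middle of the lid's hinge axis, 109 mm above the bench, at the box edge farthest from the camera; the axis runs along the station's x axis. Its frame is parallel to the station's.
- lens (a point): Front of the bench camera's lens (black barrel 34 mm across on a small white camera), 179 mm above the bench, at the station's x 0. The camera looks level along the station's +y axis, at the lid: the middle of its picture is the level line through this point, 70 mm above the hinge axis. It sees the dishes from above by way of the mirror.
- lid (a joint): Angle of the mirror lid (grey panel 224 x 216 mm, 5 mm thick, 0.4 kg, all but frictionless hinge) in rad: 0 lying shut on the box, growing as the edge towards the camera rises, 1.4 at its stop. It falls shut by its weight at every angle. The mirror, 190 mm along the hinge by 170 mm, from 25 to 195 mm from the hinge axis, is on the underside; its face lies in a plane through the hinge axis, level at 0.
- lid_bar (a point): Middle of the lid's bar handle: round steel bar 10 mm thick, 100 mm long, parallel to the hinge, 37 mm above the lid's upper face, on two posts 50 mm either side. On the lid, 180 mm from the hinge axis towards the camera and 45 mm out from the mirror's plane; 154 mm above the bench when shut. Moves with the lid; its frame turns with the lid and equals the station's when the lid is shut.
- mirror_mid (a point): Middle of the mirror face, 110 mm from the hinge axis. Its frame turns with the lid and equals the station's when the lid is shut, when its -z axis is the way the mirror looks.
- dish_yellow: Marked dish: closed clear petri dish of grey-brown soil, 60 mm across, 16 mm high, with a yellow dot 18 mm across on the middle of its cover. Loose on the box floor. Origin at the centre of its underside.
- dish_yellow_top (a point): Centre of the yellow dot, on top of the marked dish, 33 mm above the bench. The camera sees it at mid-height when the level line through the lens, reflected in the mirror, meets it.
- dish_blue: The other dish in the box, alike but with a blue dot; to be left alone.
- dimmer (a joint): Angle of the dimmer knob in rad: 0 to 4.71, growing clockwise seen from above; friction torque 0.03 N m, stays where it is left. At 0 the pointer is turned 135 degrees anticlockwise from the station's +x axis.
- knob_grip (a point): On the knob's upright axis, 87 mm above the bench, at the station's x -70, y -100 mm. The knob is a black bar grip 46 mm long, 12 mm wide, standing from 68 to 96 mm above the bench on a flat grey skirt 56 mm across whose top is 69 mm above the bench. Its frame turns with the knob: the bar and the white pointer line lie along its x axis, the pointer on the +x side. Dimmer housing 112 x 112 mm, top 62 mm above the bench.
- pointer (a point): Where the knob's white pointer ends, 30 mm out from the knob's axis; turns with the knob.
- set_ring: Flat aluminium set-point ring (64 to 80 mm across) around the knob, set at some angle and not turned with the knob. Origin on the knob's axis; its x axis points at the middle of the green mark.
- green_mark (a point): Middle of the green mark (about 12 mm wide) on the set-point ring, 30 mm out from the knob's axis, at the pointer's height.
- brush: Small brush 150 mm long lying on the board beyond the knob; bystander. Origin at its middle, underside.
- feed_jar: Feed jar 48 mm across, 60 mm high, on the board; bystander. Origin at the centre of its underside.
- soil_dish: Petri dish of soil 90 mm across, 18 mm high, no dot, on the bench; bystander.
- egg_carton: Square of grey-brown egg carton, 150 x 150 x 35 mm, on the bench; bystander.
- water_bottle: Water bottle 60 mm across, 170 mm high, on the bench; bystander.
- gel_cup: White plastic cup 64 mm across, 55 mm high, on the bench; bystander.

How it is judged:
On the way:
1. the lamp is set: the dimmer's pointer stands within the green mark (distance between pointer and green_mark below 0.0045 m and value of joint lid below 0.1 rad), for 0.3 s.
At the end, for the whole second after the job is handed in: Pointer within 4.5 mm (8.5 degrees) of the middle of the green mark; lid still, within 0.08 rad (4.5 degrees) of the angle at which the level line through the lens is reflected onto the yellow dot, carried by the fingers (over 0.5 N) and resting on no loose thing (distance between pointer and green_mark below 0.0045 m and (((y of dish_yellow_top in the frame of hinge between -0.041 and -0.037 m and value of joint lid between 0.4622 and 0.6222 rad) or (y of dish_yellow_top in the frame of hinge between -0.045 and -0.041 m and value of joint lid between 0.4978 and 0.6578 rad) or (y of dish_yellow_top in the frame of hinge between -0.049 and -0.045 m and value of joint lid between 0.5323 and 0.6923 rad) or (y of dish_yellow_top in the frame of hinge between -0.053 and -0.049 m and value of joint lid between 0.5655 and 0.7255 rad) or (y of dish_yellow_top in the frame of hinge between -0.057 and -0.053 m and value of joint lid between 0.5975 and 0.7575 rad) or (y of dish_yellow_top in the frame of hinge between -0.061 and -0.057 m and value of joint lid between 0.6281 and 0.7881 rad) or (y of dish_yellow_top in the frame of hinge between -0.065 and -0.061 m and value of joint lid between 0.6574 and 0.8174 rad) or (y of dish_yellow_top in the frame of hinge between -0.069 and -0.065 m and value of joint lid between 0.6853 and 0.8453 rad) or (y of dish_yellow_top in the frame of hinge between -0.073 and -0.069 m and value of joint lid between 0.7119 and 0.8719 rad) or (y of dish_yellow_top in the frame of hinge between -0.077 and -0.073 m and value of joint lid between 0.7373 and 0.8973 rad) or (y of dish_yellow_top in the frame of hinge between -0.081 and -0.077 m and value of joint lid between 0.7615 and 0.9215 rad) or (y of dish_yellow_top in the frame of hinge between -0.085 and -0.081 m and value of joint lid between 0.7844 and 0.9444 rad) or (y of dish_yellow_top in the frame of hinge between -0.089 and -0.085 m and value of joint lid between 0.8063 and 0.9663 rad) or (y of dish_yellow_top in the frame of hinge between -0.093 and -0.089 m and value of joint lid between 0.8271 and 0.9871 rad) or (y of dish_yellow_top in the frame of hinge between -0.097 and -0.093 m and value of joint lid between 0.8469 and 1.0069 rad) or (y of dish_yellow_top in the frame of hinge between -0.101 and -0.097 m and value of joint lid between 0.8657 and 1.0257 rad)) or ((y of dish_yellow_top in the frame of hinge between -0.105 and -0.101 m and value of joint lid between 0.8836 and 1.0436 rad) or (y of dish_yellow_top in the frame of hinge between -0.109 and -0.105 m and value of joint lid between 0.9007 and 1.0607 rad) or (y of dish_yellow_top in the frame of hinge between -0.113 and -0.109 m and value of joint lid between 0.917 and 1.077 rad) or (y of dish_yellow_top in the frame of hinge between -0.117 and -0.113 m and value of joint lid between 0.9325 and 1.0925 rad) or (y of dish_yellow_top in the frame of hinge between -0.121 and -0.117 m and value of joint lid between 0.9473 and 1.1073 rad) or (y of dish_yellow_top in the frame of hinge between -0.125 and -0.121 m and value of joint lid between 0.9614 and 1.1214 rad) or (y of dish_yellow_top in the frame of hinge between -0.129 and -0.125 m and value of joint lid between 0.9748 and 1.1348 rad) or (y of dish_yellow_top in the frame of hinge between -0.133 and -0.129 m and value of joint lid between 0.9877 and 1.1477 rad) or (y of dish_yellow_top in the frame of hinge between -0.137 and -0.133 m and value of joint lid between 1 and 1.16 rad) or (y of dish_yellow_top in the frame of hinge between -0.141 and -0.137 m and value of joint lid between 1.0118 and 1.1718 rad) or (y of dish_yellow_top in the frame of hinge between -0.145 and -0.141 m and value of joint lid between 1.023 and 1.183 rad) or (y of dish_yellow_top in the frame of hinge between -0.149 and -0.145 m and value of joint lid between 1.0338 and 1.1938 rad) or (y of dish_yellow_top in the frame of hinge between -0.153 and -0.149 m and value of joint lid between 1.0442 and 1.2042 rad) or (y of dish_yellow_top in the frame of hinge between -0.157 and -0.153 m and value of joint lid between 1.0541 and 1.2141 rad) or (y of dish_yellow_top in the frame of hinge between -0.161 and -0.157 m and value of joint lid between 1.0636 and 1.2236 rad) or (y of dish_yellow_top in the frame of hinge between -0.165 and -0.161 m and value of joint lid between 1.0728 and 1.2328 rad))) and velocity of joint lid between -0.05 and 0.05 rad/s and contact force between the fingers and lid above 0.5 N and contact force between lid and brush below 0.1 N and contact force between lid and feed_jar below 0.1 N and contact force between lid and soil_dish below 0.1 N and contact force between lid and egg_carton below 0.1 N and contact force between lid and water_bottle below 0.1 N and contact force between lid and gel_cup below 0.1 N and contact force between lid and dish_yellow below 0.1 N and contact force between lid and dish_blue below 0.1 N); the arm keeps its last pose, push and grip.
It fails at once if a dish in the box is shifted more than 10 mm (distance of any of dish_yellow, dish_blue from where it was at the start of the episode above 0.01 m).
It fails at once if another thing on the bench is shifted more than 25 mm (distance of any of brush, feed_jar, soil_dish, egg_carton, water_bottle, gel_cup from where it was at the start of the episode above 0.025 m).
It also fails if it takes over 72 s, if anything falls off the work surface, if the arm or the gripper's body presses on something with over 40 N, if the wrist force passes 120 N, or if a joint passes its speed limit or range.

### The arm

A 6-joint arm with a two-finger parallel gripper is mounted at the origin on the work surface. World frame = base frame: x ahead of the robot, y to its left, z up, the work surface at z = 0. Lengths are in m, angles in rad, forces in N, time in s.
With the tool pointing down it reaches from about 0.225 to 0.875 m from the base axis. Payload 3.4 kg.
Tool frame: the origin (TCP) lies on the mounting face of the last link; the fingertips stand 173 mm ahead of it and the grasp point (between the pads) lies 155 mm ahead of it; x points along the fingers, y is the direction in which the jaws open and shut, and the axes are right-handed (so a half turn about x gives the same grasp; the last joint's range is limited). The gripper opens to 85 mm and grips with 20 to 120 N. Pads are 22 mm wide; open, the fingers measure 114 mm over their backs; the gripper's body (76 mm by 85 mm) begins 54 mm behind the grasp point. The pads swing forward as they close: fully open they stand 13 mm farther back than shut.
Start: joints at [0.994, 0.276, 1.505, -0, 1.361, -0.121], TCP at [0.253, 0.516, 0.405] pointing down, gripper open.
Joint ranges: [-2.89, 2.89], [-0.75, 2.08], [0.22, 2.7], [-1.18, 4.32], [0.11, 2.71], [-2.7, 2.7]. Speed limits (rad/s): [2.57, 2.57, 3.14, 3.14, 3.14, 3.14].

### API

Orientations are given as a unit quaternion [w, x, y, z].
In Python, from rig import manip gives the robot as it stands.
- The arm moves only by the tool arm_command, never from a script. Its argument "targets" is a list of rows, each an object with "dp": the shift along the tool's x, y, z in m, a list of three; "turn": the turn, a rotation vector about the tool's x, y, z in degrees, a list of three; "grip": the opening, from -1 (shut) to 1 (fully open). In form: [{"dp": [tx, ty, tz], "turn": [wx, wy, wz], "grip": grip}, ...]. A call has 1 to 8 rows; each row shifts and turns the commanded pose from where the row before left it, along the tool's axes as they then stand; what a row does not reach is not made up. A row lasts 1/10 s, in which the tool goes at most 50 mm and 8.59 degrees, less where a joint would pass 70% of its speed; a pose out of reach is approached as far as the arm can. A call with a gripper value outside its range is refused whole. The fingers move at their own pace and stop on an object; "grip_force" is the grip in N (left out, the last holds). Time passes only in rows, so rows that do not move let the fingers close. It gives the time, the measured TCP pose, the force and the opening at its end, in the units of the state.
- manip.get_state(): the state, without advancing time (a new reading comes with each control period).
- manip.get_image(name): name is "side" or "top" or "wrist"; returns the picture (400x640x3 uint8, red, green, blue); there is no depth.
- manip.calibration(name): a dict with "fx", "fy", "cx", "cy" (pixels), "R" (3x3) and "t" (3): a world point X has camera coordinates R X + t. Camera axes: x right, y down, z forward; pixel columns grow to the right and rows downward; lengths in m; the calibration is good to about 2 mm. A picture is of the moment at which its call begins: read the wrist's pose just before it. calibration takes no time and is no camera call; for the wrist camera it gives the pose at the moment of the call.
- manip.sign_off(): hands the job in, once; it reports no verdict.
The state is a dict: "clock": time; "qpos": joint angles; "qd": joint speeds; "effort": joint torques, N m; "position": TCP position; "ee_rot": TCP orientation; "contact_force": force on the tool from outside, world axes, zero at the start; "moment": the same for the moment, N m; "width": finger opening in m.
Only numpy, scipy, OpenCV 4.12 (cv2) and the standard library are available. Lean on these libraries where they do the work, as an engineer would, in place of code of your own. Each camera call takes 0.05 s, during which the arm holds its last target.

## Working session

There is one attempt and no reset: what is moved stays moved. The work goes in short steps, Python scripts to look and compute and a tool call to move; the robot and the scene stay as the last step left them, time stands still between calls to the robot, and variables do not carry over. Pictures are saved under pics/ and viewed, and the job is handed in when it is done.

Besides the shell and the picture viewer there is one more tool, called after "Request:" by a JSON object that holds its "api" and its "payload", one argument or row to a line. arm_command: Moves the arm, as the interface text tells. Its arguments: {"type":"object","properties":{"targets":{"type":"array"},"grip_force":{"type":"number"}},"required":["targets"]}

```bash
mkdir -p pics; ls; python3 - <<'E'
from rig import manip
import cv2
s=manip.get_state();print(s)
for n in("side","top","wrist"):
    c=manip.calibration(n);print(n,c)
    cv2.imwrite(f"pics/a_{n}.png",cv2.cvtColor(manip.get_image(n),cv2.COLOR_RGB2BGR))
E
```

```text
pics
{'clock': 0.0, 'qpos': array([ 9.93985837e-01,  2.76615558e-01,  1.50611520e+00, -1.37681407e-05,
        1.36069355e+00, -1.20987997e-01]), 'qd': array([ 0.00101198, -0.00221729, -0.00029635, -0.00025516,  0.00215214,
       -0.00083308]), 'effort': array([-5.13775631e-04, -4.16773903e+01, -2.45808506e+01, -5.13331433e-04,
        1.10193048e-02,  1.91850904e-05]), 'position': array([0.25300645, 0.51612241, 0.40383483]), 'ee_rot': array([ 0.68860435,  0.15915477,  0.68903818, -0.16037516]), 'contact_force': array([-1.22562132, -0.62887374,  0.00831711]), 'moment': array([-0.00875659, -0.05237857,  0.03639778]), 'width': 0.08575145664481282}
side {'fx': 469.3213259932666, 'fy': 469.3213259932666, 'cx': 310.92257321339366, 'cy': 194.75639574651, 'R': array([[-0.97424042, -0.22515291, -0.01271922],
       [-0.11944447,  0.56303449, -0.81775619],
       [ 0.19128154, -0.79517189, -0.57542423]]), 't': array([0.509669  , 0.172826  , 1.43625229])}
top {'fx': 440.5015938062531, 'fy': 440.5015938062531, 'cx': 319.0307361424813, 'cy': 201.86732808564045, 'R': array([[ 0.00415713, -0.99994847, -0.00926134],
       [-0.9903822 , -0.00283618, -0.13832949],
       [ 0.13829609,  0.00974732, -0.99034296]]), 't': array([0.01003247, 0.53822456, 1.47033153])}
wrist {'fx': 334.2207596025131, 'fy': 334.2207596025131, 'cx': 316.76285389742935, 'cy': 201.18310024811, 'R': array([[ 0.43951732,  0.89823106, -0.00234293],
       [ 0.85652631, -0.41832215,  0.3022735 ],
       [ 0.27053135, -0.13486122, -0.95321836]]), 't': array([-0.5742215 , -0.03978313,  0.37959107])}
```

View pics/a_top.png

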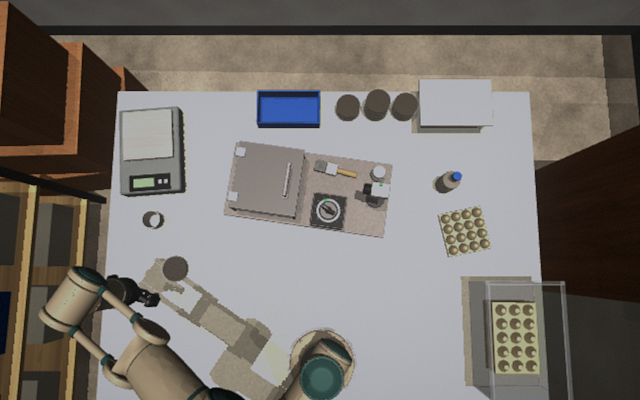

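View pics/a_side.png

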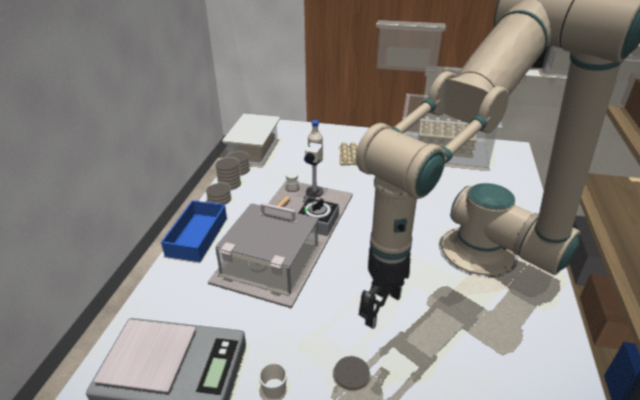

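View pics/a_wrist.png

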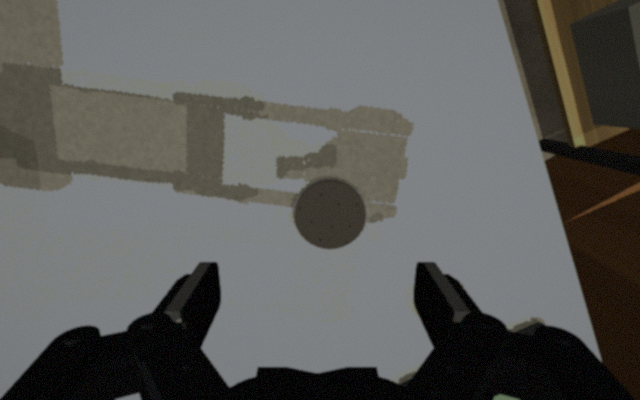

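```bash
cat > h.py <<'E'
from rig import manip
import numpy as np, cv2
def save(n,im): cv2.imwrite("pics/"+n+".png",cv2.cvtColor(im,cv2.COLOR_RGB2BGR))
def ray(c,u,v):
    R=np.array(c["R"]);t=np.array(c["t"]);o=-R.T@t
    return o,R.T@np.array([(u-c["cx"])/c["fx"],(v-c["cy"])/c["fy"],1])
def onz(c,u,v,z):
    o,d=ray(c,u,v);return o+d*(z-o[2])/d[2]
def proj(c,X):
    p=np.array(c["R"])@np.array(X)+np.array(c["t"]);return p[:2]/p[2]*[c["fx"],c["fy"]]+[c["cx"],c["cy"]]
def crop(n,im,x0,y0,x1,y1,k): save(n,cv2.resize(im[y0:y1,x0:x1],None,fx=k,fy=k,interpolation=cv2.INTER_CUBIC))
E
python3 - <<'E'
from h import *
t=cv2.cvtColor(cv2.imread("pics/a_top.png"),4);s=cv2.cvtColor(cv2.imread("pics/a_side.png"),4)
crop("b_top",t,215,130,405,245,4);crop("b_side",s,200,110,360,310,3)
E
```

```text
(no output)
```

View pics/b_top.png

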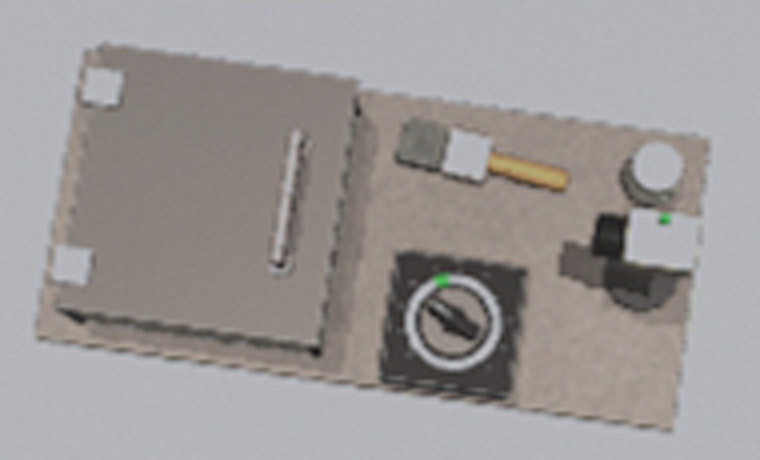

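View pics/b_side.png

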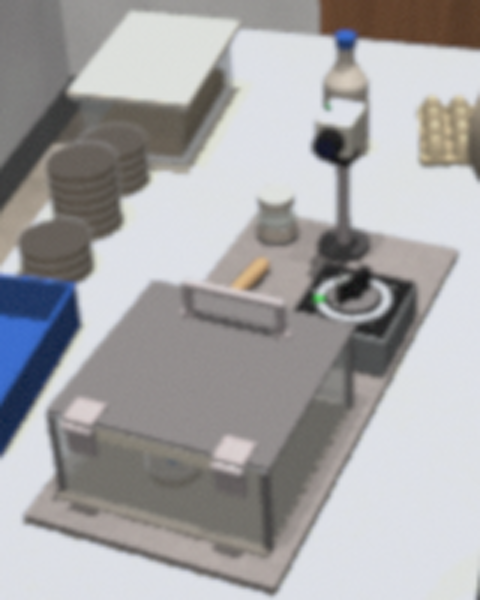

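```bash
python3 - <<'E'
from h import *
c=manip.calibration("top")
g=lambda x,y,z:onz(c,215+x/4,130+y/4,z)
tr=g(710,140,.012);br=g(672,430,.006);bl=g(37,338,.006)
print(tr,br,bl,np.linalg.norm(tr-br),np.linalg.norm(br-bl))
yv=bl-br; th=np.arctan2(yv[1],yv[0])-np.pi/2; print("yaw",np.degrees(th))
cen=(tr+bl)/2;print(cen)
h1=g(297,130,.154);h2=g(280,268,.154);print(h1,h2,np.linalg.norm(h1-h2),(h1+h2)/2, np.degrees(np.arctan2(*(h1-h2)[1::-1])))
k=g(453,321,.062);gm=g(442,281,.069);print("ring",k,gm)
print("lens",g(597,235,.179))
for t in(th,):
  R=np.array([[np.cos(t),-np.sin(t)],[np.sin(t),np.cos(t)]])
  o=cen[:2]
  for n,p in dict(knob=(-.07,-.1),bar=(0,.045),hinge=(0,.225),lens=(0,-.15)).items(): print(n,o+R@p)
s=manip.get_state()
from scipy.spatial.transform import Rotation as Ro
q=s["ee_rot"];Rt=Ro.from_quat([*q[1:],q[0]]).as_matrix();print(Rt)
w=manip.calibration("wrist");print("cam in tool",Rt.T@(-w["R"].T@w["t"]-s["position"]),"\n",Rt.T@w["R"].T)
E
```

```text
[ 0.67339504 -0.24567275  0.012     ] [ 0.41903874 -0.20906897  0.006     ] [0.49714102 0.34265916 0.006     ] 0.25704661803687534 0.5572287636416732
yaw -8.057218984092701
[0.58526803 0.0484932  0.009     ]
[0.64874259 0.10653739 0.154     ] [0.53714679 0.11848086 0.154     ] 0.11223310493244709 [0.59294469 0.11250913 0.154     ] -6.108791443667618
ring [ 0.50643297 -0.0193868   0.062     ] [ 0.53931636 -0.01004892  0.069     ]
lens [ 0.55999119 -0.12986193  0.179     ]
knob [ 0.50194283 -0.04070832]
bar [0.59157532 0.09304899]
hinge [0.61680447 0.27127214]
lens [ 0.56424373 -0.10002608]
[[-7.93199697e-04  4.40239531e-01  8.97880018e-01]
 [-1.17580536e-03  8.97879269e-01 -4.40240203e-01]
 [-9.99998994e-01 -1.40493054e-03 -1.94561563e-04]]
cam in tool [ 0.03142854  0.00028095 -0.07724468] 
 [[ 6.85628083e-04 -3.02490203e-01  9.53152247e-01]
 [ 9.99999442e-01  9.72931804e-04 -4.10559134e-04]
 [-8.03162020e-04  9.53151997e-01  3.02490702e-01]]
```

Request:
{"api": "arm_command", "payload": {
  "targets": [
    {"dp": [0, -0.026, 0.032], "turn": [0, 0, 0], "grip": 1},
    {"dp": [0, -0.026, 0.032], "turn": [0, 0, 0], "grip": 1},
    {"dp": [0, -0.026, 0.032], "turn": [0, 0, 0], "grip": 1},
    {"dp": [0, -0.026, 0.032], "turn": [0, 0, 0], "grip": 1},
    {"dp": [0, -0.026, 0.032], "turn": [0, 0, 0], "grip": 1},
    {"dp": [0, -0.026, 0.032], "turn": [0, 0, 0], "grip": 1},
    {"dp": [0, -0.026, 0.032], "turn": [0, 0, 0], "grip": 1}
  ]
}}

```text
clock: 0.85
position: [0.3743, 0.2527, 0.4046]
ee_rot: [0.689, 0.16, 0.689, -0.16]
contact_force: [1.2, 0.2, 0.1]
width: 0.0856
```

Request:
{"api": "arm_command", "payload": {
  "targets": [
    {"dp": [0, -0.026, 0.032], "turn": [0, 0, 0], "grip": 1},
    {"dp": [0, -0.026, 0.032], "turn": [0, 0, 0], "grip": 1},
    {"dp": [0, -0.026, 0.032], "turn": [0, 0, 0], "grip": 1},
    {"dp": [0, -0.026, 0.032], "turn": [0, 0, 0], "grip": 1},
    {"dp": [0, -0.026, 0.032], "turn": [0, 0, 0], "grip": 1},
    {"dp": [0, -0.026, 0.032], "turn": [0, 0, 0], "grip": 1},
    {"dp": [0, -0.026, 0.032], "turn": [0, 0, 0], "grip": 1},
    {"dp": [0, 0, 0], "turn": [0, 0, 0], "grip": 1}
  ]
}}

```text
clock: 1.65
position: [0.4972, -0.0117, 0.4043]
ee_rot: [0.689, 0.161, 0.688, -0.162]
contact_force: [0.1, 2.4, 0.7]
width: 0.0853
```

```bash
python3 - <<'E'
from h import *
s=manip.get_state();print(s["clock"],s["position"],s["qpos"],s["qd"])
c=manip.calibration("wrist");im=manip.get_image("wrist");save("c_wrist",im);np.save("c.npy",c,allow_pickle=True)
save("c_side",manip.get_image("side"))
E
```

```text
1.65 [ 0.49717962 -0.01171366  0.40427661] [-0.16268564  0.15845118  1.66369811 -0.00233121  1.3178376  -1.2720846 ] [ 0.06060629 -0.02578059  0.04411643  0.06331957  0.04592429  0.04245212]
```

View pics/c_wrist.png

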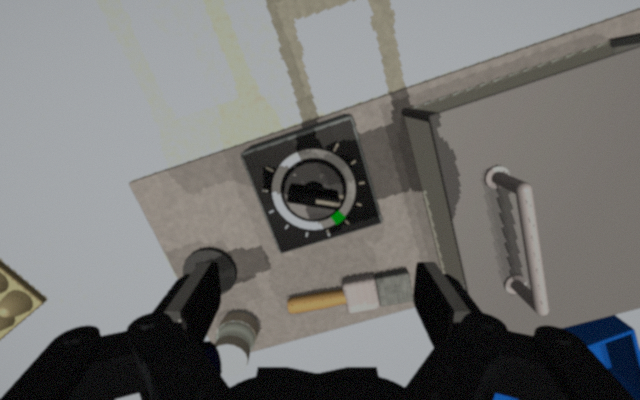

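```bash
python3 - <<'E'
from h import *
im=cv2.cvtColor(cv2.imread("pics/c_wrist.png"),4)
crop("c_z",im,235,105,395,260,4)
E
```

```text
(no output)
```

View pics/c_z.png

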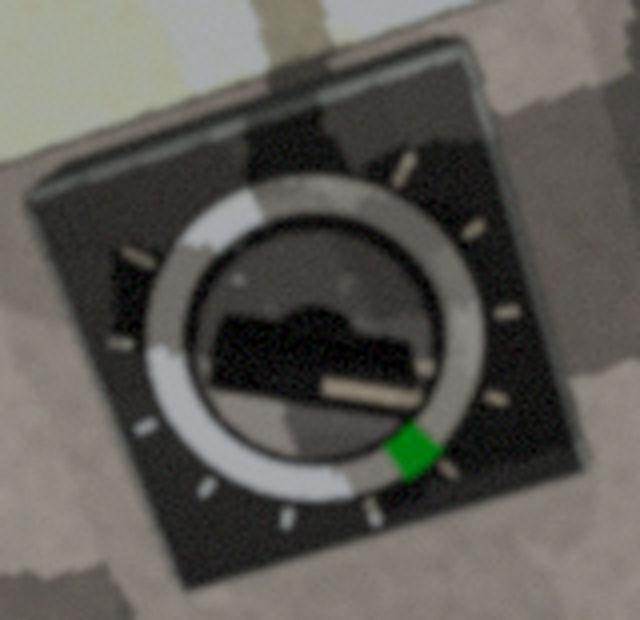

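View pics/c_side.png

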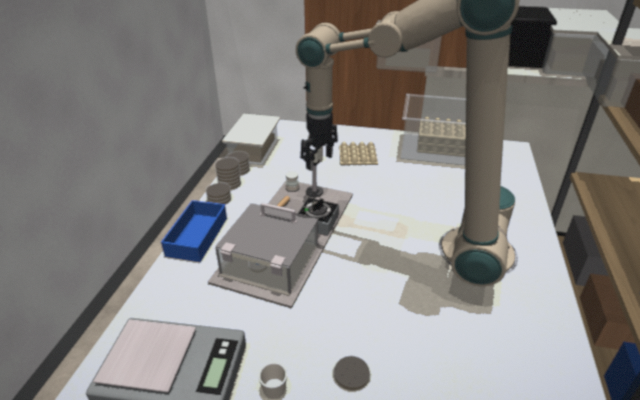

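```bash
python3 - <<'E'
from h import *
c=np.load("c.npy",allow_pickle=True).item()
g=lambda x,y,z:onz(c,235+(x+.5)/4-.5,105+(y+.5)/4-.5,z)[:2]
im=cv2.cvtColor(cv2.imread("pics/c_wrist.png"),4)
hsv=cv2.cvtColor(im,cv2.COLOR_RGB2HSV)
m=cv2.inRange(hsv,(45,120,60),(80,255,255));v,u=np.nonzero(m);print(u.mean(),v.mean(),len(u))
gm=onz(c,u.mean(),v.mean(),.066)[:2]
k=np.mean([g(148,337,.064),g(483,337,.064),g(315,175,.064),g(315,500,.064)],0)
print("k",k,"skirt",g(317,340,.069),"gm",gm,np.linalg.norm(gm-k))
a=lambda v:np.degrees(np.arctan2(v[1],v[0]))
print("green",a(gm-k))
p0=g(322,385,.096);p1=g(420,397,.096);print("line",p0-k,p1-k,a(p1-p0),a(p1-k))
print("tip on skirt",g(425,367,.069)-k,a(g(425,367,.069)-k))
e0=g(212,385,.096);e1=g(420,410,.096);print("edge",e0-k,e1-k,a(e1-e0))
# station yaw from housing edges
print("housing near edge", a(g(185,590,.062)-g(583,470,.062)), a(g(30,195,.062)-g(455,55,.062)))
# bar handle
h0=onz(c,519,187,.154);h1=onz(c,545,310,.154);print("lid bar",h0,h1,np.linalg.norm(h0-h1),a(h1-h0))
E
```

```text
337.75 217.2421875 128
k [ 0.50456639 -0.01945685] skirt [ 0.50343284 -0.01835609] gm [ 0.53963965 -0.01034976] 0.03623635021762262
green 14.555920130521367
line [0.0017424  0.00120045] [0.01366256 0.01911324] 56.35803201271003 54.44200231826588
tip on skirt [0.01618922 0.02110858] 52.513604066727495
edge [-0.00885379 -0.02022391] [0.01636929 0.01784149] 56.47054250445028
housing near edge -98.08238041286589 -98.42467964546049
lid bar [0.54227982 0.11841673 0.154     ] [0.64642825 0.10901621 0.154     ] 0.10457182571467555 -5.157584100986826
```

Request:
{"api": "arm_command", "payload": {
  "targets": [
    {"dp": [0, 0, 0], "turn": [8.2, 0, 0], "grip": 0.0},
    {"dp": [0, 0, 0], "turn": [8.2, 0, 0], "grip": 0.0},
    {"dp": [0, 0, 0], "turn": [8.2, 0, 0], "grip": 0.0},
    {"dp": [0, 0, 0], "turn": [8.2, 0, 0], "grip": 0.0},
    {"dp": [0, 0, 0], "turn": [8.2, 0, 0], "grip": 0.0},
    {"dp": [0, 0, 0], "turn": [8.2, 0, 0], "grip": 0.0},
    {"dp": [0, 0, 0], "turn": [8.2, 0, 0], "grip": 0.0},
    {"dp": [0, 0, 0], "turn": [8.2, 0, 0], "grip": 0.0}
  ]
}}

```text
clock: 2.55
position: [0.4943, -0.0061, 0.4047]
ee_rot: [0.491, 0.508, 0.492, -0.508]
contact_force: [-0.5, -0.8, -0.4]
width: 0.0433
```

Request:
{"api": "arm_command", "payload": {
  "targets": [
    {"dp": [0.02, 0, 0], "turn": [8.2, 0, 0], "grip": 0.0},
    {"dp": [0.02, 0, 0], "turn": [8.2, 0, 0], "grip": 0.0},
    {"dp": [0.02, 0, 0], "turn": [8.2, 0, 0], "grip": 0.0},
    {"dp": [0.02, 0, 0], "turn": [8.2, 0, 0], "grip": 0.0},
    {"dp": [0.02, 0.01, 0.002], "turn": [0, 0, 0], "grip": 0.0},
    {"dp": [0, 0, 0], "turn": [0, 0, 0], "grip": 0.0}
  ]
}}

```text
clock: 3.15
position: [0.5012, -0.0139, 0.3025]
ee_rot: [-0.328, -0.624, -0.331, 0.627]
contact_force: [-0.9, 0.7, 0.2]
width: 0.0428
```

```bash
cat >> h.py <<'E'
from scipy.spatial.transform import Rotation as Ro
def st():
    s=manip.get_state();q=s["ee_rot"];Rt=Ro.from_quat([*q[1:],q[0]]).as_matrix()
    print("t",round(s["clock"],2),"p",s["position"].round(4),"q",s["qpos"].round(3),"F",s["contact_force"].round(1),"w",round(s["width"],4))
    print("tx",Rt[:,0].round(3),"ty",Rt[:,1].round(3),"tz",Rt[:,2].round(3)," ty ang",np.degrees(np.arctan2(Rt[1,1],Rt[0,1])).round(1))
    return s,Rt
E
python3 - <<'E'
from h import *
s,Rt=st()
c=manip.calibration("wrist");im=manip.get_image("wrist");save("d_wrist",im);np.save("d.npy",c,allow_pickle=True)
print(Rt.T@(np.array([.504,-.019,.246])-s["position"]), proj(c,[.504,-.019,.096]))
E
```

```text
t 3.15 p [ 0.5012 -0.0139  0.3025] q [-0.167  0.25   1.816  0.     1.081  0.434] F [-0.9  0.7  0.2] w 0.0428
tx [-0.005  0.001 -1.   ] ty [ 0.825 -0.565 -0.005] tz [-0.565 -0.825  0.002]  ty ang -34.4
[0.05651623 0.00550634 0.00248749] [327.34143903 241.5342405 ]
```

View pics/d_wrist.png

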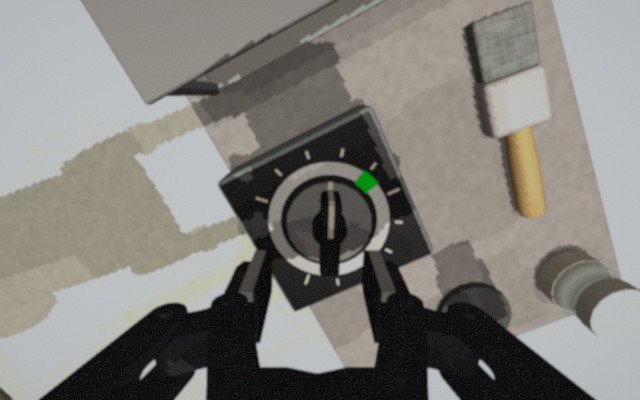

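Request:
{"api": "arm_command", "payload": {
  "targets": [
    {"dp": [0.015, 0.0065, 0.0025], "turn": [0, 0, 0], "grip": 0.0},
    {"dp": [0.02, 0, 0], "turn": [0, 0, 0], "grip": 0.0},
    {"dp": [0.02, 0, 0], "turn": [0, 0, 0], "grip": 0.0},
    {"dp": [0, 0, 0], "turn": [0, 0, 0], "grip": 0.0},
    {"dp": [0, 0, 0], "turn": [0, 0, 0], "grip": 0.0}
  ]
}}

```text
clock: 3.7
position: [0.5063, -0.0202, 0.2508]
ee_rot: [0.329, 0.626, 0.329, -0.625]
contact_force: [-0.2, -0.4, 0.5]
width: 0.0429
```

```bash
python3 - <<'E'
from h import *
s,Rt=st()
c=manip.calibration("wrist");im=manip.get_image("wrist");save("e_wrist",im)
print(Rt.T@(np.array([.504,-.019,.246])-s["position"]), proj(c,[.504,-.019,.096]))
E
```

```text
t 3.7 p [ 0.5063 -0.0202  0.2508] q [-0.177  0.314  1.878  0.     0.95   0.424] F [-0.2 -0.4  0.5] w 0.0429
tx [ 0.001  0.    -1.   ] ty [ 0.824 -0.566  0.001] tz [-0.566 -0.824 -0.001]  ty ang -34.5
[ 0.00474803 -0.00261681  0.00031453] [309.87141178 288.8536549 ]
```

View pics/e_wrist.png

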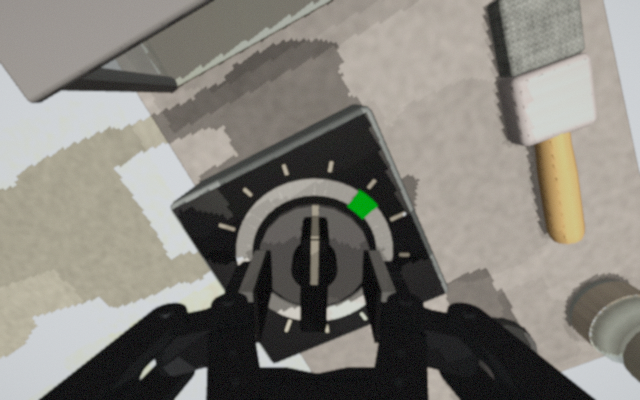

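Request:
{"api": "arm_command", "payload": {
  "targets": [
    {"dp": [0.004, 0, 0], "turn": [0, 0, 0], "grip": -1},
    {"dp": [0, 0, 0], "turn": [0, 0, 0], "grip": -1},
    {"dp": [0, 0, 0], "turn": [0, 0, 0], "grip": -1},
    {"dp": [0, 0, 0], "turn": [0, 0, 0], "grip": -1},
    {"dp": [0, 0, 0], "turn": [0, 0, 0], "grip": -1}
  ],
  "grip_force": 40
}}

```text
clock: 4.25
position: [0.5055, -0.02, 0.2466]
ee_rot: [-0.328, -0.626, -0.33, 0.626]
contact_force: [-3.1, 2.9, 4.6]
width: 0.0195
```

Request:
{"api": "arm_command", "payload": {
  "targets": [
    {"dp": [0, 0, 0], "turn": [6.5, 0, 0], "grip": -1},
    {"dp": [0, 0, 0], "turn": [6.5, 0, 0], "grip": -1},
    {"dp": [0, 0, 0], "turn": [6.5, 0, 0], "grip": -1},
    {"dp": [0, 0, 0], "turn": [6.5, 0, 0], "grip": -1},
    {"dp": [0, 0, 0], "turn": [6.5, 0, 0], "grip": -1},
    {"dp": [0, 0, 0], "turn": [6.5, 0, 0], "grip": -1},
    {"dp": [0, 0, 0], "turn": [0, 0, 0], "grip": -1},
    {"dp": [0, 0, 0], "turn": [0, 0, 0], "grip": -1}
  ]
}}

```text
clock: 5.05
position: [0.5057, -0.0202, 0.2466]
ee_rot: [-0.101, -0.7, -0.102, 0.7]
contact_force: [-3.6, 2.4, 5.6]
width: 0.0193
```

```bash
python3 - <<'E'
from h import *
s,Rt=st()
c=manip.calibration("wrist");im=manip.get_image("wrist");crop("f_wrist",im,200,130,440,330,3)
E
```

```text
t 5.05 p [ 0.5057 -0.0202  0.2466] q [-0.178  0.318  1.883  0.002  0.941  1.103] F [-3.6  2.4  5.6] w 0.0193
tx [-0.001  0.001 -1.   ] ty [ 0.285 -0.959 -0.002] tz [-0.959 -0.285  0.   ]  ty ang -73.5
```

View pics/f_wrist.png

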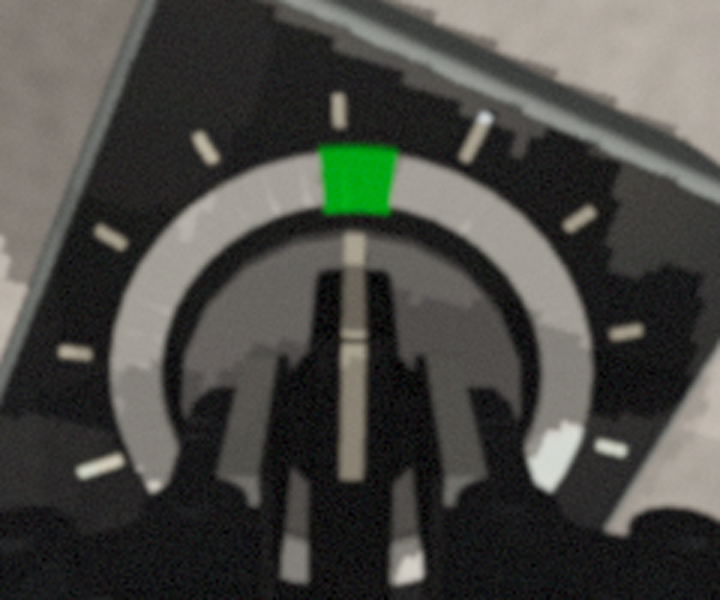

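```bash
python3 - <<'E'
from h import *
s,Rt=st()
C=np.array([[0,-1,0],[0,0,-1],[1,0,0]]).T  # columns: tool x=z, y=-x, z=-y
C=np.column_stack([[0,0,1],[-1,0,0],[0,-1,0]])
q=s["qpos"]
print((Ro.from_euler("ZYZYZ",[q[0],q[1]+q[2],q[3],q[4],q[5]][:3]).as_matrix()@Ro.from_euler("YZ",q[4:6]).as_matrix()@C-Rt).round(3))
yaw=np.radians(-8.2)
S=Ro.from_euler("z",yaw).as_matrix()
for flip in(1,-1):
  for phi in(0,.3,.6,.9,1.1):
    # tool x = -lid normal ; tool y=+-lid dir(+y at 0)
    n=np.array([0,np.sin(phi),np.cos(phi)]);yl=np.array([0,np.cos(phi),-np.sin(phi)])
    tx=S@-n;ty=S@yl*flip;T=np.column_stack([tx,ty,np.cross(tx,ty)])
    for q1,a in((.3,2.1),(.5,2.1)):
      W=Ro.from_euler("ZY",[q1,a]).as_matrix().T@T@C.T
      print(flip,phi,q1,a,Ro.from_matrix(W).as_euler("ZYZ").round(2))
E
```

```text
t 5.1 p [ 0.5057 -0.0202  0.2466] q [-0.178  0.318  1.883  0.002  0.941  1.103] F [-2.4  2.8  6.1] w 0.0196
tx [-0.001  0.001 -1.   ] ty [ 0.285 -0.959 -0.002] tz [-0.959 -0.285  0.   ]  ty ang -73.5Traceback (most recent call last):
  File "<stdin>", line 6, in <module>
  File "scipy/spatial/transform/_rotation.pyx", line 1413, in scipy.spatial.transform._rotation.Rotation.from_euler
ValueError: Expected axis specification to be a non-empty string of upto 3 characters, got ZYZYZ
```

Request:
{"api": "arm_command", "payload": {
  "targets": [
    {"dp": [0, 0, 0], "turn": [0, 0, 0], "grip": 0},
    {"dp": [0, 0, 0], "turn": [0, 0, 0], "grip": 0},
    {"dp": [0, 0, 0], "turn": [0, 0, 0], "grip": 0},
    {"dp": [-0.02, 0, 0], "turn": [0, 0, 0], "grip": 0},
    {"dp": [-0.04, 0, 0], "turn": [0, 0, 0], "grip": 0},
    {"dp": [-0.045, 0, 0], "turn": [0, 0, 0], "grip": 0},
    {"dp": [-0.045, 0, 0], "turn": [0, 0, 0], "grip": 0},
    {"dp": [0, 0, 0], "turn": [0, 0, 0], "grip": 0}
  ]
}}

```text
clock: 5.9
position: [0.5081, -0.0212, 0.4022]
ee_rot: [0.103, 0.704, 0.1, -0.695]
contact_force: [0.4, -0.0, 0.0]
width: 0.0426
```

```bash
python3 - <<'E'
from h import *
s,Rt=st()
c=manip.calibration("wrist");im=manip.get_image("wrist");save("g_wrist",im);np.save("g.npy",c,allow_pickle=True)
E
```

```text
t 5.9 p [ 0.5081 -0.0212  0.4022] q [-0.179  0.173  1.65  -0.     1.304  1.104] F [ 0.4 -0.   0. ] w 0.0426
tx [ 0.014 -0.003 -1.   ] ty [ 0.284 -0.959  0.006] tz [-0.959 -0.284 -0.013]  ty ang -73.5
```

View pics/g_wrist.png

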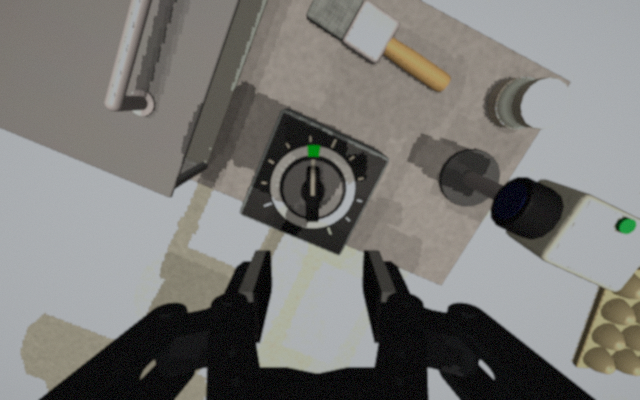

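```bash
python3 - <<'E'
from h import *
s,Rt=st()
C=np.column_stack([[0,0,1],[-1,0,0],[0,-1,0]])
q=s["qpos"]
print((Ro.from_euler("ZYZ",[q[0],q[1]+q[2],q[3]]).as_matrix()@Ro.from_euler("YZ",q[4:6]).as_matrix()@C-Rt).round(3).tolist())
S=Ro.from_euler("z",np.radians(-8.2)).as_matrix()
for flip in(1,-1):
  for phi in(0,.3,.6,.9,1.1):
    n=np.array([0,np.sin(phi),np.cos(phi)]);yl=np.array([0,np.cos(phi),-np.sin(phi)])
    tx=S@-n;ty=S@yl*flip;T=np.column_stack([tx,ty,np.cross(tx,ty)])
    for q1,a in((.3,2.1),(.5,2.)):
      W=Ro.from_euler("ZY",[q1,a]).as_matrix().T@T@C.T
      print(flip,phi,q1,a,Ro.from_matrix(W).as_euler("ZYZ").round(2))
E
```

```text
t 5.95 p [ 0.5072 -0.0211  0.3991] q [-0.179  0.175  1.656 -0.     1.302  1.104] F [-0.4 -0.3 -0.5] w 0.0422
tx [ 0.008 -0.002 -1.   ] ty [ 0.284 -0.959  0.004] tz [-0.959 -0.284 -0.007]  ty ang -73.5
[[0.0, -0.0, 0.0], [-0.0, 0.0, 0.0], [0.0, 0.0, 0.0]]
1 0 0.3 2.1 [-0.    1.04 -1.13]
1 0 0.5 2.0 [ 0.    1.14 -0.93]
1 0.3 0.3 2.1 [-0.29  1.19 -1.  ]
1 0.3 0.5 2.0 [-0.25  1.33 -0.85]
1 0.6 0.3 2.1 [-0.55  1.36 -0.92]
1 0.6 0.5 2.0 [-0.47  1.54 -0.82]
1 0.9 0.3 2.1 [-0.79  1.55 -0.89]
1 0.9 0.5 2.0 [-0.69  1.74 -0.83]
1 1.1 0.3 2.1 [-0.94  1.67 -0.9 ]
1 1.1 0.5 2.0 [-0.84  1.87 -0.87]
-1 0 0.3 2.1 [-0.    1.04  2.01]
-1 0 0.5 2.0 [0.   1.14 2.21]
-1 0.3 0.3 2.1 [-0.29  1.19  2.14]
-1 0.3 0.5 2.0 [-0.25  1.33  2.3 ]
-1 0.6 0.3 2.1 [-0.55  1.36  2.22]
-1 0.6 0.5 2.0 [-0.47  1.54  2.33]
-1 0.9 0.3 2.1 [-0.79  1.55  2.25]
-1 0.9 0.5 2.0 [-0.69  1.74  2.31]
-1 1.1 0.3 2.1 [-0.94  1.67  2.24]
-1 1.1 0.5 2.0 [-0.84  1.87  2.28]
```

Request:
{"api": "arm_command", "payload": {
  "targets": [
    {"dp": [0, 0, 0], "turn": [8.2, 0, 0], "grip": 1},
    {"dp": [0, 0, 0], "turn": [8.2, 0, 0], "grip": 1},
    {"dp": [0, -0.03, -0.014], "turn": [8.2, 0, 0], "grip": 1},
    {"dp": [0, -0.03, -0.014], "turn": [0, 0, 0], "grip": 1},
    {"dp": [0, -0.03, -0.014], "turn": [0, 0, 0], "grip": 1},
    {"dp": [0, -0.03, -0.014], "turn": [0, 0, 0], "grip": 1},
    {"dp": [0, -0.025, -0.012], "turn": [0, 0, 0], "grip": 1},
    {"dp": [0, 0, 0], "turn": [0, 0, 0], "grip": 1}
  ]
}}

```text
clock: 6.75
position: [0.5912, 0.1179, 0.3932]
ee_rot: [0.049, -0.705, 0.049, 0.706]
contact_force: [-0.8, -1.0, -0.2]
width: 0.0858
```

```bash
python3 - <<'E'
from h import *
s,Rt=st()
c=manip.calibration("wrist");im=manip.get_image("wrist");save("i_wrist",im);np.save("i.npy",c,allow_pickle=True)
print(Rt.T@(np.array([.595,.1135,.309])-s["position"]), proj(c,[.595,.1135,.159]))
save("i_top",manip.get_image("top"))
E
```

```text
t 6.75 p [0.5912 0.1179 0.3932] q [8.100e-02 3.250e-01 1.462e+00 1.000e-03 1.357e+00 1.790e+00] F [-0.8 -1.  -0.2] w 0.0858
tx [-0.002  0.001 -1.   ] ty [-0.138 -0.99  -0.001] tz [-0.99   0.138  0.002]  ty ang -97.9
[ 0.08423197  0.00391814 -0.00453222] [323.11679226 213.59447634]
```

View pics/i_wrist.png

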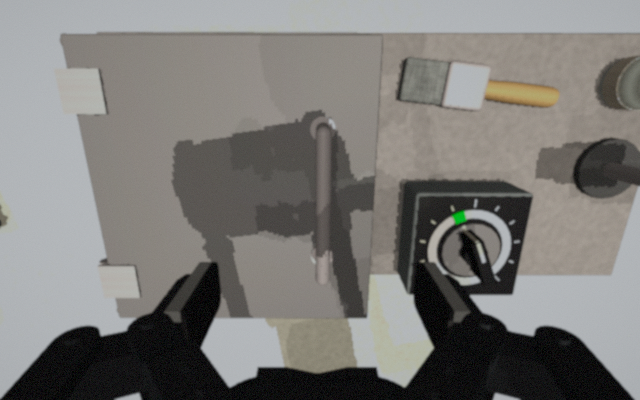

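Request:
{"api": "arm_command", "payload": {
  "targets": [
    {"dp": [0.028, 0.004, -0.0045], "turn": [0, 0, 0], "grip": 1},
    {"dp": [0.028, 0, 0], "turn": [0, 0, 0], "grip": 1},
    {"dp": [0.026, 0, 0], "turn": [0, 0, 0], "grip": 1},
    {"dp": [0, 0, 0], "turn": [0, 0, 0], "grip": 1},
    {"dp": [0, 0, 0], "turn": [0, 0, 0], "grip": 0},
    {"dp": [0, 0, 0], "turn": [0, 0, 0], "grip": 0}
  ]
}}

```text
clock: 7.45
position: [0.5941, 0.1104, 0.3153]
ee_rot: [-0.05, 0.706, -0.05, -0.704]
contact_force: [0.5, -0.5, 0.1]
width: 0.059
```

```bash
python3 - <<'E'
from h import *
s,Rt=st()
c=manip.calibration("wrist");im=manip.get_image("wrist");save("j_wrist",im)
print(Rt.T@(np.array([.595,.1135,.309])-s["position"]))
E
```

```text
t 7.45 p [0.5941 0.1104 0.3153] q [ 0.069  0.379  1.58  -0.     1.18   1.782] F [ 0.5 -0.5  0.1] w 0.059
tx [ 0.003  0.    -1.   ] ty [-0.142 -0.99  -0.   ] tz [-0.99   0.142 -0.003]  ty ang -98.1
[ 0.00627583 -0.00317233 -0.00039447]
```

View pics/j_wrist.png

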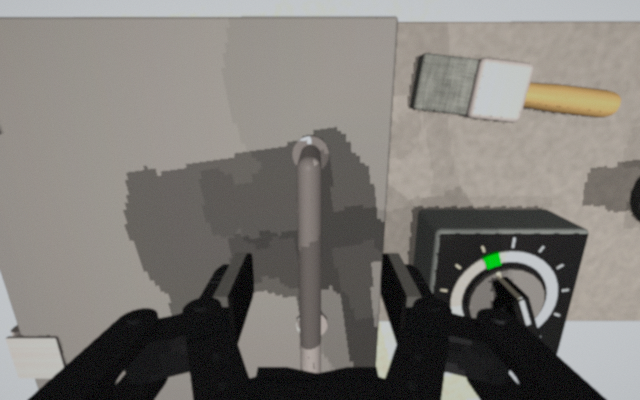

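Request:
{"api": "arm_command", "payload": {
  "targets": [
    {"dp": [0.006, -0.003, 0], "turn": [0, 0, 0], "grip": 0},
    {"dp": [0, 0, 0], "turn": [0, 0, 0], "grip": -1},
    {"dp": [0, 0, 0], "turn": [0, 0, 0], "grip": -1},
    {"dp": [0, 0, 0], "turn": [0, 0, 0], "grip": -1},
    {"dp": [0, 0, 0], "turn": [0, 0, 0], "grip": -1},
    {"dp": [0, 0, 0], "turn": [0, 0, 0], "grip": -1},
    {"dp": [0, 0, 0], "turn": [0, 0, 0], "grip": -1}
  ],
  "grip_force": 60
}}

```text
clock: 8.2
position: [0.5941, 0.1138, 0.308]
ee_rot: [-0.05, 0.705, -0.05, -0.705]
contact_force: [-2.0, -1.7, 3.7]
width: 0.0078
```

```bash
python3 - <<'E'
from h import *
s,Rt=st()
c=manip.calibration("wrist");im=manip.get_image("wrist");save("k_wrist",im)
E
```

```text
t 8.2 p [0.5941 0.1138 0.308 ] q [ 0.074  0.387  1.588 -0.     1.167  1.787] F [-2.  -1.7  3.7] w 0.0078
tx [ 0. -0. -1.] ty [-0.141 -0.99   0.   ] tz [-0.99   0.141 -0.   ]  ty ang -98.1
```

View pics/k_wrist.png

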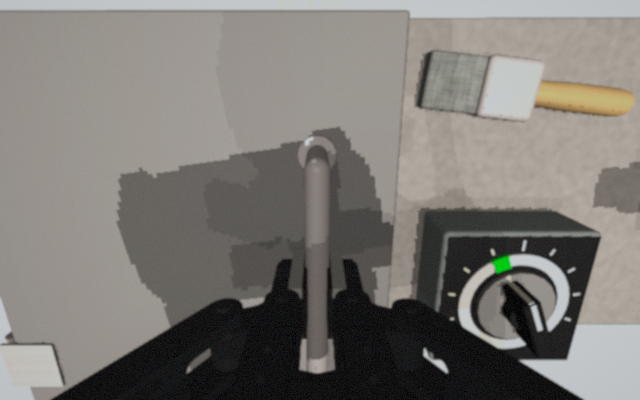

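Request:
{"api": "arm_command", "payload": {
  "targets": [
    {"dp": [-0.00915, -0.01072, 0], "turn": [0, 0, 3], "grip": -1},
    {"dp": [-0.00915, -0.01072, 0], "turn": [0, 0, 3], "grip": -1},
    {"dp": [-0.00915, -0.01072, 0], "turn": [0, 0, 3], "grip": -1},
    {"dp": [-0.00915, -0.01072, 0], "turn": [0, 0, 3], "grip": -1},
    {"dp": [0, 0, 0], "turn": [0, 0, 0], "grip": -1}
  ]
}}

```text
clock: 8.75
position: [0.6006, 0.1593, 0.3411]
ee_rot: [-0.026, -0.696, 0.124, 0.707]
contact_force: [-1.2, -4.8, -0.3]
width: 0.0082
```

```bash
cat >> h.py <<'E'
S=Ro.from_euler("z",np.radians(-8.2)).as_matrix()
HG=np.array([.5945,.1138,.109])+S@[0,.18,0]
def lid(s,Rt):
    g=s["position"]+Rt[:,0]*.155; r=S.T@(g-HG); print("grasp rel hinge",r.round(4),"rad",np.hypot(r[1],r[2]).round(4),"lid",(np.arctan2(r[2],-r[1])-np.arctan2(.045,.18)).round(3),"tool tilt",np.arccos(-Rt[2,0]).round(3))
E
python3 - <<'E'
from h import *
s,Rt=st();lid(s,Rt)
save("l_side",manip.get_image("side"))
E
```

```text
t 8.75 p [0.6006 0.1593 0.3411] q [ 0.209  0.412  1.47  -0.206  1.339  1.975] F [-1.2 -4.8 -0.3] w 0.0082
tx [-0.03  -0.21  -0.977] ty [-0.136 -0.968  0.212] tz [-0.99   0.139  0.   ]  ty ang -98.0
grasp rel hinge [-0.0004 -0.1669  0.0806] rad 0.1854 lid 0.205 tool tilt 0.214
```

View pics/l_side.png

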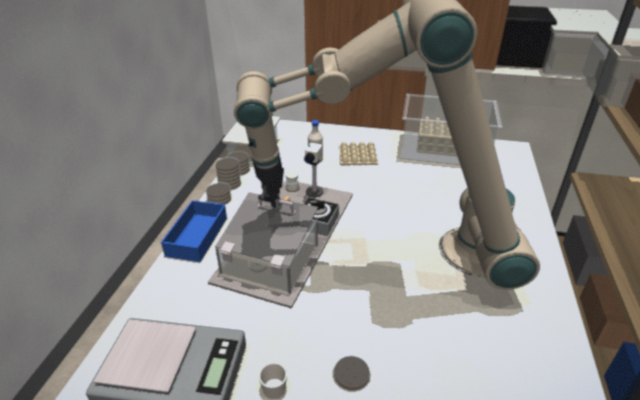

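Held, the lid rises cleanly with low force. Continue the arc.

Request:
{"api": "arm_command", "payload": {
  "targets": [
    {"dp": [-0.00915, -0.01072, 0], "turn": [0, 0, 3], "grip": -1},
    {"dp": [-0.00915, -0.01072, 0], "turn": [0, 0, 3], "grip": -1},
    {"dp": [-0.00915, -0.01072, 0], "turn": [0, 0, 3], "grip": -1},
    {"dp": [-0.00915, -0.01072, 0], "turn": [0, 0, 3], "grip": -1},
    {"dp": [-0.00915, -0.01072, 0], "turn": [0, 0, 3], "grip": -1},
    {"dp": [-0.00915, -0.01072, 0], "turn": [0, 0, 3], "grip": -1},
    {"dp": [-0.00915, -0.01072, 0], "turn": [0, 0, 3], "grip": -1},
    {"dp": [0, 0, 0], "turn": [0, 0, 0], "grip": -1}
  ]
}}

```text
clock: 9.6
position: [0.6136, 0.2506, 0.3737]
ee_rot: [-0.154, -0.661, 0.25, 0.69]
contact_force: [-1.4, -5.4, 3.3]
width: 0.0079
```

Request:
{"api": "arm_command", "payload": {
  "targets": [
    {"dp": [-0.00915, -0.01072, 0], "turn": [0, 0, 3], "grip": -1},
    {"dp": [-0.00915, -0.01072, 0], "turn": [0, 0, 3], "grip": -1},
    {"dp": [-0.00915, -0.01072, 0], "turn": [0, 0, 3], "grip": -1},
    {"dp": [-0.00915, -0.01072, 0], "turn": [0, 0, 3], "grip": -1},
    {"dp": [-0.00915, -0.01072, 0], "turn": [0, 0, 3], "grip": -1},
    {"dp": [0, 0, 0], "turn": [0, 0, 0], "grip": -1},
    {"dp": [0, 0, 0], "turn": [0, 0, 0], "grip": -1}
  ]
}}

```text
clock: 10.3
position: [0.6235, 0.3195, 0.3757]
ee_rot: [-0.242, -0.623, 0.334, 0.664]
contact_force: [-1.7, -4.2, 3.8]
width: 0.0083
```

```bash
python3 - <<'E'
from h import *
s,Rt=st();lid(s,Rt)
crop("m_side",manip.get_image("side"),180,100,370,320,3.0) if 0 else save("m_side",manip.get_image("side"))
t=manip.get_image("top");save("m_topf",t);crop("m_top",t,215,130,405,245,4)
E
```

```text
t 10.3 p [0.6235 0.3195 0.3757] q [ 0.533  0.656  1.089 -0.667  1.921  2.183] F [-1.7 -4.2  3.8] w 0.0083
tx [-0.106 -0.737 -0.667] ty [-0.095 -0.66   0.745] tz [-0.99   0.142  0.   ]  ty ang -98.2
grasp rel hinge [-0.0005 -0.0877  0.1633] rad 0.1854 lid 0.833 tool tilt 0.84
```

View pics/m_top.png

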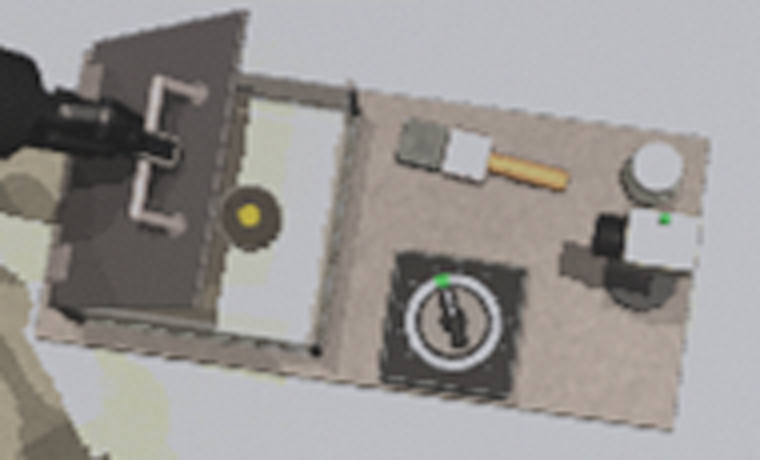

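View pics/m_side.png

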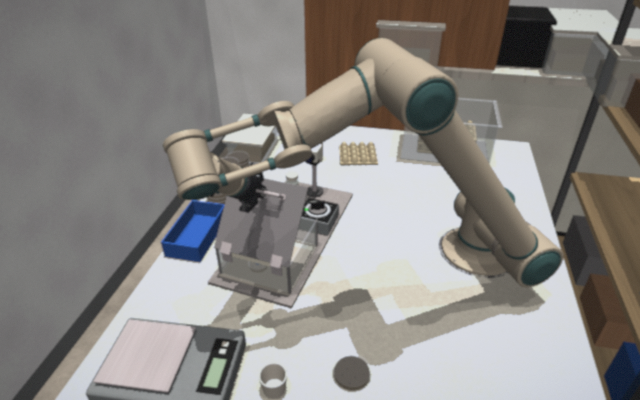

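```bash
python3 - <<'E'
from h import *
from scipy.optimize import brentq
t=cv2.cvtColor(cv2.imread("pics/m_topf.png"),4);c=manip.calibration("top")
m=cv2.inRange(cv2.cvtColor(t,cv2.COLOR_RGB2HSV),(22,140,90),(35,255,255));m[:,:260]=0;m[:,300:]=0;m[:150]=0;m[230:]=0
v,u=np.nonzero(m);print(u.mean(),v.mean(),len(u))
X=onz(c,u.mean(),v.mean(),.033);r=S.T@(X-HG);print(X,r,HG)
# cross-check: hinge relative to knob/lens as seen by the top camera
k=onz(c,215+453/4,130+321/4,.063);print("top-cam knob",k,"-> hinge from it",k[:2]+(S@[.07,.325,0])[:2])
def f(p,y,z=-.076):
    P=np.array([-.07/np.tan(p),.07]);d=np.array([1,0.]);n=np.array([np.sin(p),np.cos(p)]);d=d-2*(d@n)*n
    return P[0]+d[0]*(z-P[1])/d[1]-y
for y in(-.103,r[1]-.004,r[1],r[1]+.004): print(y,brentq(f,.35,1.4,args=(y,)))
E
```

```text
276.8888888888889 183.27777777777777 18
[0.60326981 0.15790859 0.033     ] [ 0.00238899 -0.13509153 -0.076     ] [0.62017321 0.29195972 0.109     ]
top-cam knob [ 0.50631261 -0.01937549  0.063     ] -> hinge from it [0.62195135 0.29231776]
-0.103 0.9636483841196422
-0.1390915332407525 1.0920456129987592
-0.1350915332407525 1.080288305813312
-0.13109153324075248 1.0679979242712618
```

Request:
{"api": "arm_command", "payload": {
  "targets": [
    {"dp": [-0.00915, -0.01072, 0], "turn": [0, 0, 3], "grip": -1},
    {"dp": [-0.00915, -0.01072, 0], "turn": [0, 0, 3], "grip": -1},
    {"dp": [-0.00915, -0.01072, 0], "turn": [0, 0, 3], "grip": -1},
    {"dp": [-0.00915, -0.01072, 0], "turn": [0, 0, 3], "grip": -1},
    {"dp": [-0.0061, -0.00715, 0], "turn": [0, 0, 2], "grip": -1},
    {"dp": [0, 0, 0], "turn": [0, 0, 0], "grip": -1},
    {"dp": [0, 0, 0], "turn": [0, 0, 0], "grip": -1},
    {"dp": [0, 0, 0], "turn": [0, 0, 0], "grip": -1}
  ]
}}

```text
clock: 11.2
position: [0.6325, 0.3829, 0.3615]
ee_rot: [-0.32, -0.579, 0.407, 0.63]
contact_force: [-1.2, -2.0, 5.7]
width: 0.0079
```

```bash
python3 - <<'E'
from h import *
s,Rt=st();lid(s,Rt)
save("n_side",manip.get_image("side"))
t=manip.get_image("top");save("n_topf",t);crop("n_top",t,215,130,405,245,4)
c=manip.calibration("top")
m=cv2.inRange(cv2.cvtColor(t,cv2.COLOR_RGB2HSV),(22,140,90),(35,255,255));m[:,:260]=0;m[:,300:]=0;m[:150]=0;m[230:]=0
v,u=np.nonzero(m);X=onz(c,u.mean(),v.mean(),.033);print(len(u),X,S.T@(X-HG))
# predicted lid free-edge corners (216 from hinge; half 112) in top crop for several angles
for p in(1.0,1.08,1.16):
    e=[HG+S@np.array([x,-.216*np.cos(p)+.005*np.sin(p),.216*np.sin(p)+.005*np.cos(p)]) for x in(-.112,.112)]
    print(p,[((proj(c,q)-[215,130])*4).round(0) for q in e])
s,Rt=st();lid(s,Rt)
E
```

```text
t 11.2 p [0.6325 0.3829 0.3615] q [ 0.616  0.791  0.943 -0.851  2.121  2.145] F [-1.2 -2.   5.7] w 0.0079
tx [-0.125 -0.874 -0.469] ty [-0.068 -0.464  0.883] tz [-0.99   0.142 -0.001]  ty ang -98.3
grasp rel hinge [-0.0007 -0.0451  0.1798] rad 0.1854 lid 1.08 tool tilt 1.083
16 [0.60336508 0.15882331 0.033     ] [ 0.00235282 -0.13417258 -0.076     ]
1.0 [array([152., 300.]), array([204.,  -3.])]
1.08 [array([129., 295.]), array([182.,  -9.])]
1.16 [array([105., 290.]), array([159., -15.])]
t 11.3 p [0.6325 0.3828 0.3615] q [ 0.616  0.791  0.943 -0.851  2.121  2.145] F [-1.4 -2.3  5.6] w 0.008
tx [-0.125 -0.874 -0.469] ty [-0.068 -0.464  0.883] tz [-0.99   0.142 -0.001]  ty ang -98.3
grasp rel hinge [-0.0007 -0.0452  0.1798] rad 0.1854 lid 1.08 tool tilt 1.082
```

View pics/n_top.png

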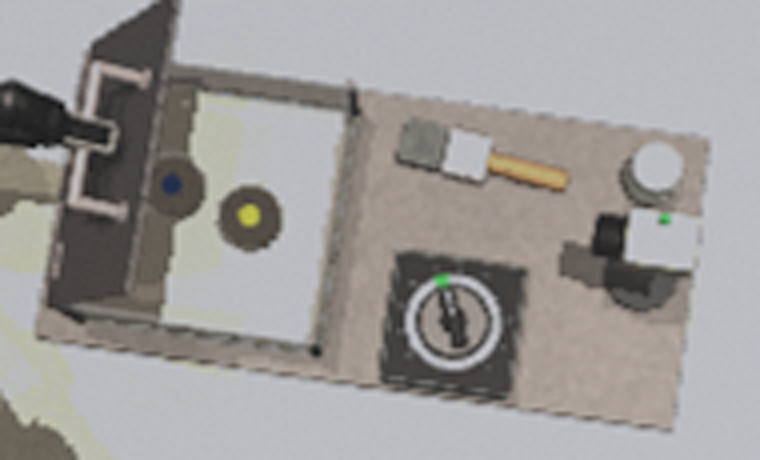

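View pics/n_side.png

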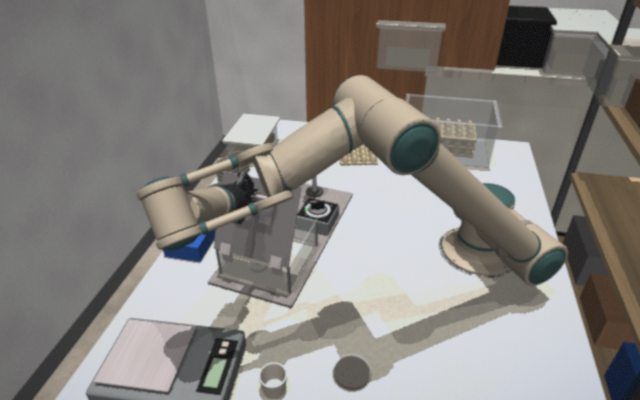

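```bash
python3 - <<'E'
from h import *
s,Rt=st();lid(s,Rt);print(abs(s["qd"]).max());print(manip.sign_off())
E
```

```text
t 11.3 p [0.6325 0.3828 0.3615] q [ 0.616  0.791  0.943 -0.851  2.121  2.145] F [-1.4 -2.3  5.6] w 0.008
tx [-0.125 -0.874 -0.469] ty [-0.068 -0.464  0.883] tz [-0.99   0.142 -0.001]  ty ang -98.3
grasp rel hinge [-0.0007 -0.0452  0.1798] rad 0.1854 lid 1.08 tool tilt 1.082
0.003010872315213409
the job is handed in; nothing more can be done
None
```

I turned the dimmer knob about 39° clockwise onto the green mark. Then I took the lid by its bar, raised it along its hinge arc, and handed the job in at 11.3 s while still holding it.

What the last checks showed:
- **Dimmer:** the pointer stood within about 1° of the middle of the green mark in the wrist close-up. It was still on the mark in the last top view.
- **Lid angle:** the arm pose puts the lid at 1.08 rad. The edge of the lid in the top picture agrees with that, to about 2 pixels in a fourfold enlargement.
- **Target angle:** the yellow dot measured 134–135 mm from the hinge, which calls for 1.08 rad (allowed 1.00–1.16).
- **Hold:** the arm was still, with a wrist force of about 6 N.
- **Bystanders:** nothing on the bench appeared to have moved in the pictures, and the yellow dot's measured position stayed within about 1 mm between the two open-lid views.

One reading disagreed: the finger opening read 8 mm on the 10 mm bar and 19 mm on the 12 mm knob. Both grips held and moved their part as intended, so I took this to be a fault in the width reading.

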